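Re-index a ratcheted work spindle

ROBOT

A 7-joint arm with a two-finger parallel gripper is mounted at the origin on the work surface. World frame = base frame: x ahead of the robot, y to its left, z up, the work surface at z = 0. Lengths are in m, angles in rad, forces in N, time in s.
With the tool pointing down it reaches from about 0.425 to 0.825 m from the base axis. Payload 3.6 kg.
Tool frame: the origin (TCP) lies where the fingers leave the gripper's body, on its centre line; the fingertips stand 73 mm ahead of it and the grasp point (between the pads) lies 54 mm ahead of it; z points along the fingers, y is the line along which they close (so a half turn about z gives the same grasp; the last joint's range is limited). The gripper opens to 85 mm and grips with 20 to 120 N. Pads are 22 mm wide; open, the fingers measure 114 mm over their backs; the gripper's body (76 mm by 85 mm) begins 54 mm behind the grasp point. The pads swing forward as they close: fully open they stand 13 mm farther back than shut.
Start: joints at [1.196, 0.615, -0.013, 1.423, 0.008, 1.103, -0.04], TCP at [0.222, -0.611, 0.304] pointing down, gripper open.
Joint ranges: [-3.12, 3.12], [-0.3, 2.06], [-1.34, 1.32], [0.26, 2.42], [-1.36, 4.5], [0.01, 1.98], [-2.84, 2.84]. Speed limits (rad/s): [2.79, 2.79, 3.14, 3.14, 3.14, 3.14, 3.14].

INTERFACE

Orientations are given as a unit quaternion [x, y, z, w].
In Python, from station import arm, snapshot, camera_info, ticket gives the robot as it stands. Calls block until the motion is done:
- arm.movep(position, orientation): joint-space move of the TCP to a pose.
- arm.line_to(position, velocity=0.15, ori=None): straight line of the TCP; ori=None keeps the orientation; velocity is the mean speed in m/s.
- arm.move_j(angles): joint-space move.
- arm.move_gripper(opening, effort=None): opening from 0.0 (shut) to 1.0 (fully open); effort is the grip in N (None keeps the last); returns when the fingers have stopped.
- arm.pause(seconds).
- arm.ik(position, orientation): joint angles nearest the present ones, or None.
- snapshot(name): name is "scene" or "top" or "wrist"; returns the picture (480x640x3 uint8, blue, green, red); there is no depth.
- camera_info(name): a dict with "fx", "fy", "cx", "cy" (pixels), "R" (3x3) and "t" (3): a world point X has camera coordinates R X + t; the wrist camera has in their place "T_tool_cam" (4x4, takes a point from camera to tool coordinates, whose origin is the TCP and whose axes are the flange's). Camera axes: x right, y down, z forward; pixel columns grow to the right and rows downward; lengths in m; the calibration is good to about 2 mm. The wrist camera is an equidistant fisheye: a pixel r from the principal point sees the ray r / f radians off the axis. A picture is of the moment at which its call begins: read the wrist's pose just before it. camera_info takes no time and is no camera call.
A pose or a line that the arm cannot do raises arm.MotionError and nothing moves.
- ticket.finish_job(): hands the job in; it is judged then, once.
Readings, each from a call of its own:
- arm.read_time(): time.
- arm.read_joint_positions(): joint angles.
- arm.read_dq(): joint speeds.
- arm.read_effort(): joint torques, N m.
- arm.read_tool_pos(): TCP position.
- arm.read_eef_rot(): TCP orientation.
- arm.read_ft_force(): force on the tool from outside, world axes, zero at the start.
- arm.read_wrist_torque(): the same for the moment, N m.
- arm.read_opening(): opening from 0.0 (shut) to 1.0 (fully open).
- arm.read_finger_force(): force on a finger pad.
Only numpy, scipy, OpenCV 4.12 (cv2) and the standard library are available. Lean on these libraries where they do the work, as an engineer would, in place of code of your own. Each camera call takes 0.05 s, during which the arm holds its last target. There are 200 camera calls.

TASK

The indexing head has been clicked past its station. Tip the pawl clear by its orange handle, turn the black knob back until the yellow and the red tooth both lie short of the pawl again, and tip the pawl back down. Then advance the knob clockwise one click at a time, first until the pawl catches the yellow tooth, then the red one, each time easing the wheel back until it bears lightly but surely on the pawl for a moment; never force it hard against the engaged pawl, and leave the glass blank and the other things on the bench alone.

Things in the scene. Friction and masses are not known exactly. Their poses are not given: they have to be found in the camera images.
- head: Grey indexing head fixed to the bench: dark foot plate 130 x 340 x 8 mm, housing 110 x 260 mm, top 45 mm above the bench. Origin on the bench under the axis of the ratchet wheel and its knob; its z is up. The ratchet's axis is vertical through the origin; the pawl stands on the head's -y side, the driven brass chuck with the glass blank (70 mm across, top 117 mm above the bench) on its +y side, 140 mm from the knob's axis.
- ratchet (a joint): Turn of the ratchet wheel with its knob, rad; grows clockwise from above (the advance). About 0 when the red tooth rests against the pawl, about -0.349 for the yellow one (one click = 0.349 rad, 18 teeth); the pawl bracket's seat varies by up to 4 mm either way along the head's x, so the true resting angles differ by up to 0.09 rad from these. Limits -1.7 and 1.7; it stays where left (friction about 0.07 Nm, little more when advancing over the pawl).
- knob_grip (a point): Centre of the black bar knob on top of the ratchet wheel, on the wheel's axis, 116 mm above the bench: a bar 50 mm long, 14 mm wide and 34 mm high (99 to 133 mm above the bench) on a round hub 32 mm across. At ratchet = 0 the bar's long side lies along the head's x axis, and it turns with the wheel. The steel wheel below is 100 mm across, tooth tips 64 mm above the bench. The white line on the knob's top is at the +x end.
- red_face (a point): One of the 18 saw teeth on the wheel's upper face (from 38 to 50 mm radius, 7 mm high, gentle ramps one way, upright faces the other) is painted red; its neighbour is yellow and comes to the pawl one click earlier. This point is the middle of the red tooth's upright face, 44 mm from the axis. The tooth is caught when this face rests against the flat side of the pawl's nose.
- yellow_face (a point): The same point on the yellow tooth. The pawl stops a tooth face stiffly: bear back on it with about 6 to 10 N at the face (0.25 to 0.45 Nm at the knob); under 4 N it is not sure, over 16 N (0.7 Nm) the pawl is overloaded.
- pawl (a joint): Tilt of the pawl, rad, about a level hinge along the head's x axis. About 0 when its nose is down in the gap between teeth, up to 0.14 when riding over a tooth tip, and 1.45 when tipped fully outward, away from the wheel. It is weighted: released below about 0.7 it falls into the teeth, above about 0.95 it falls outward and stays there.
- pawl_handle (a point): Centre of the orange barrel handle on the pawl's stalk: a cylinder 20 mm across and 22 mm long, lying along the head's x axis, to be pinched by its two flat ends or pushed. It is 60 mm from the pawl's hinge: with the pawl down it leans over towards the wheel, 65 degrees above level and 126 mm above the bench; tipped out it is 104 mm above the bench on the far side of the hinge from the wheel.
- pawl_pivot (a point): The middle of the pawl's hinge, 72 mm above the bench, 97 mm from the knob's axis to the head's -y side, on a grey bracket. The pawl's arm reaches 53 mm from here towards the knob. Seen from above, the handle moves in the head's y-z plane through this point.
- nose_face (a point): Point on the flat side (facing the head's -x) of the steel nose, 5 mm wide and 15 mm tall, at the pawl's tip; it stops a tooth's upright face, 44 mm from the knob's axis. Level with the tooth faces when the pawl is down. Its x axis is parallel to the head's: a tooth short of the pawl lies on its +x side, a tooth clicked past on its -x side.
- spindle: The driven brass chuck, 66 mm across, from 47 mm above the bench (its origin, on the axis) to 103 mm, with a glass disc 70 mm across and 14 mm thick on top of it. It turns with the ratchet. Not to be touched.
- red_bottle: White bottle with red cap, 50 mm across, 120 mm tall, bystander; origin under its foot.
- lens_tray: Grey tray 160 x 220 x 30 mm with two glass discs lying in it, bystander.
- screwdriver: Screwdriver lying on the bench, bystander.

How it is judged:
By the outcome, as a careful person would: the job done as asked, in the order asked, and still so for the second after the job is handed in, with the robot touching nothing.
It also fails if it takes over 72 s, if anything falls off the work surface, if the arm or the gripper's body presses on something with over 40 N, if the wrist force passes 120 N, or if a joint passes its speed limit or range.

## Working session

There is one attempt and no reset: what is moved stays moved. The work goes in short steps, each a Python script; the robot and the scene stay as the last script left them, time stands still between calls to the robot, and variables do not carry over. Pictures are saved under pics/ and viewed, at most 10 in all, crops included, and the job is handed in when it is done.

```bash
ls; mkdir -p pics
python3 - <<'E'
from station import arm, snapshot, camera_info
import cv2, numpy as np
for n in ("scene","top","wrist"):
    i=snapshot(n); cv2.imwrite(f"pics/{n}0.png",i)
    c=camera_info(n); print(n,{k:np.round(v,4).tolist() for k,v in c.items()})
print(arm.read_time(),arm.read_tool_pos(),arm.read_eef_rot())
a=cv2.imread("pics/scene0.png");b=cv2.imread("pics/top0.png")
E
```

```text
pics
scene {'fx': 507.3461, 'fy': 507.3461, 'cx': 322.1706, 'cy': 241.652, 'R': [[-0.863, 0.505, -0.0117], [0.4093, 0.6854, -0.6023], [-0.2961, -0.5246, -0.7982]], 't': [0.3916, -0.169, 1.4987]}
top {'fx': 563.7034, 'fy': 563.7034, 'cx': 318.3528, 'cy': 243.4574, 'R': [[-0.0113, -0.9998, -0.0146], [-0.9972, 0.0124, -0.0739], [0.0741, 0.0137, -0.9972]], 't': [0.0685, 0.4813, 1.5014]}
wrist {'fx': 371.6483, 'fy': 371.6483, 'cx': 324.7899, 'cy': 240.8216, 'T_tool_cam': [[-0.0002, -0.9579, -0.287, 0.0728], [1.0, -0.0002, 0.0, 0.0003], [-0.0001, -0.287, 0.9579, -0.0702], [0.0, 0.0, 0.0, 1.0]]}
0.15 [ 0.22201814 -0.61045203  0.3030002 ] [ 9.84822283e-01  1.73562949e-01 -1.83952037e-04 -9.69901736e-04]
```

View pics/top0.png

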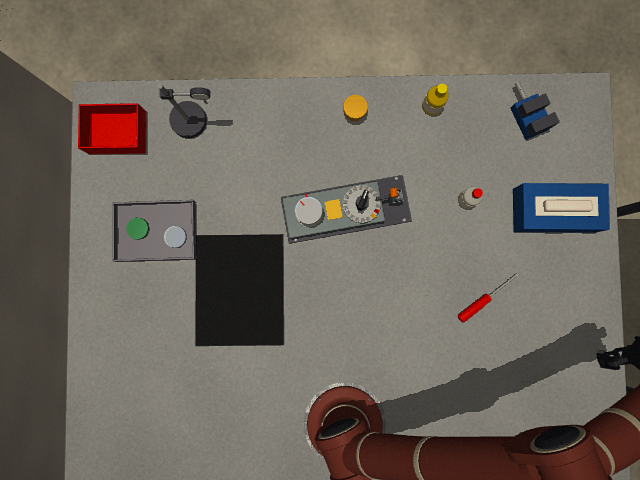

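View pics/scene0.png

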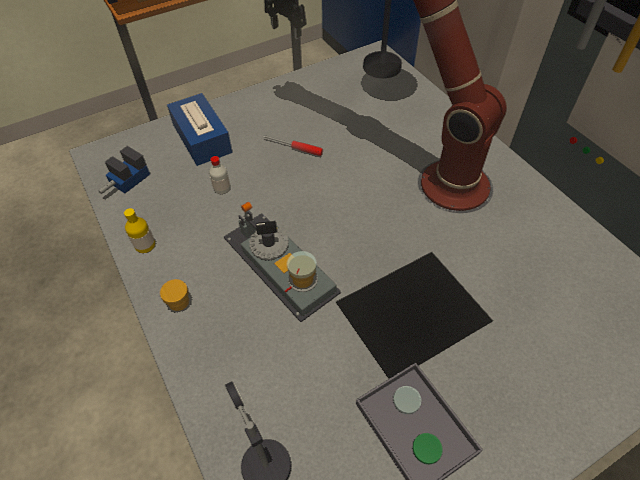

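The top view shows the wheel at about (362,203), the chuck's glass at (309,211), and the pawl handle at about (395,193). Next I'll cast rays for a rough pose and take a close look with the wrist camera.

```bash
cat > h.py <<'E'
from station import arm, snapshot, camera_info, ticket
import cv2, numpy as np
from scipy.spatial.transform import Rotation as Ro
def q(psi): return [np.cos(psi/2),np.sin(psi/2),0,0]
def ray(n,u,v,pose=None):
    c=camera_info(n)
    if n!="wrist":
        d=c["R"].T@np.array([(u-c["cx"])/c["fx"],(v-c["cy"])/c["fy"],1]); return -np.array(c["R"]).T@c["t"],d
    p,o=pose; T=np.array(c["T_tool_cam"]); a=np.array([(u-c["cx"])/c["fx"],(v-c["cy"])/c["fy"]]); r=np.linalg.norm(a)+1e-12
    d=np.r_[a/r*np.sin(r),np.cos(r)]; R=Ro.from_quat(o).as_matrix()
    return R@T[:3,3]+p, R@T[:3,:3]@d
def onz(n,u,v,z,pose=None):
    o,d=ray(n,u,v,pose); return o+d*(z-o[2])/d[2]
def look(name):
    pose=(arm.read_tool_pos(),arm.read_eef_rot()); i=snapshot("wrist"); cv2.imwrite(f"pics/{name}.png",i)
    np.savez(f"pics/{name}.npz",p=pose[0],o=pose[1]); return i,pose
E
python3 - <<'E'
from h import *
k=onz("top",362,203,.064); g=onz("top",309,211,.117); print(k,g)
d=(g-k)[:2]; yaw=np.arctan2(-d[0],d[1]); print(yaw,np.linalg.norm(d))
psi=np.pi/2+yaw
# aim: see wheel + pawl + chuck
p=k+[0,0,0]; p[2]=.36
arm.movep(p,q(psi)); print(arm.read_time(),arm.read_joint_positions())
look("w1")
E
```

```text
[ 0.58378249 -0.05368065  0.064     ] [0.55744021 0.08414953 0.117     ]
0.18884393453613335 0.14032488076745414
2.525 [ 0.38741421  0.51139021 -0.53618595  1.5204435   0.27412935  1.18570462
 -0.01017064]
```

View pics/w1.png

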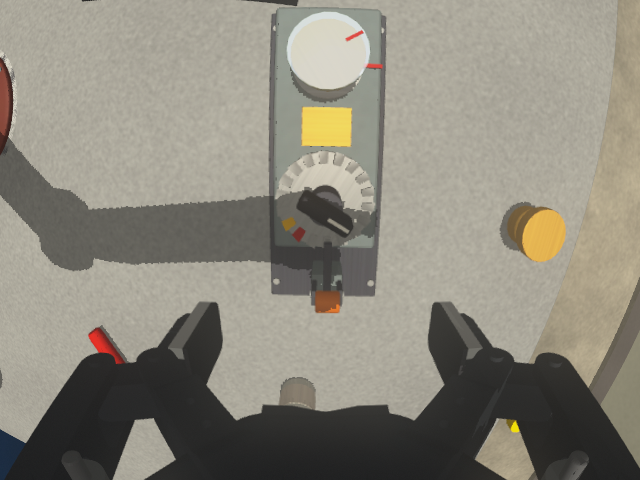

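The wrist view is aligned with the head, with head +x to the right and +y up. The glass is at (329,50), the knob bar at about (325,214) and turned clockwise with its white line at (340,226). Yellow (288,224) and red (299,234) are both past the pawl, and the handle is at (327,301).

Run:
```python
from h import *
i=cv2.imread("pics/w1.png"); f=np.load("pics/w1.npz"); P=(f["p"],f["o"])
h=cv2.cvtColor(i,cv2.COLOR_BGR2HSV)
def comp(m,box):
    z=np.zeros_like(m); x0,y0,x1,y1=box; z[y0:y1,x0:x1]=m[y0:y1,x0:x1]
    c=max(cv2.findContours(z,0,1)[0],key=cv2.contourArea); return c
kn=comp(((h[...,2]<48)*255).astype('u1'),(290,180,362,245)); 
r=cv2.minAreaRect(kn); print("knob",r, cv2.contourArea(kn))
wl=comp(((h[...,2]>120)&(h[...,1]<40)).astype('u1')*255,(325,215,350,238)); print("white",cv2.minAreaRect(wl))
gl=comp(((h[...,2]>185)&(h[...,1]<60)).astype('u1')*255,(270,5,390,95)); print("glass",cv2.minEnclosingCircle(gl),cv2.fitEllipse(gl))
ha=comp(((h[...,0]<14)&(h[...,1]>150)).astype('u1')*255,(300,270,350,320)); print("handle",cv2.boundingRect(ha))
red=comp(((h[...,0]<6)&(h[...,1]>120)).astype('u1')*255,(270,200,320,250)); print("red",cv2.boundingRect(red))
g=onz("wrist",*cv2.fitEllipse(gl)[0],.117,P); k=onz("wrist",*r[0],.133,P); a=onz("wrist",326.5,302,.126,P)
print(g,k,a,np.linalg.norm(g-k),np.linalg.norm((a-k)[:2]))
# foot plate left/right edges for yaw
for u,v in((274,30),(272,285),(384,30),(376,285)): print(onz("wrist",u,v,.008,P))
c=i[130:330,230:430]; cv2.imwrite("pics/w1c.png",cv2.resize(c,(600,600),interpolation=2))
```

```text
Traceback (most recent call last):
ValueError: max() iterable argument is empty
```

Run:
```python
from h import *
i=cv2.imread("pics/w1.png"); f=np.load("pics/w1.npz"); P=(f["p"],f["o"])
c=i[130:330,230:430]; cv2.imwrite("pics/w1c.png",cv2.resize(c,(600,600),interpolation=2))
h=cv2.cvtColor(i,cv2.COLOR_BGR2HSV)
print(h[180:246:4,290:362:4,2])
def comp(m,box):
    z=np.zeros(m.shape,np.uint8); x0,y0,x1,y1=box; z[y0:y1,x0:x1]=m[y0:y1,x0:x1]
    cs=cv2.findContours(z,0,1)[0]; return max(cs,key=cv2.contourArea) if cs else None
gl=comp((h[...,2]>185)&(h[...,1]<60),(270,5,390,95)); print("glass",cv2.minEnclosingCircle(gl),cv2.fitEllipse(gl))
ha=comp((h[...,0]<14)&(h[...,1]>150),(300,270,350,320)); print("handle",cv2.boundingRect(ha))
g=onz("wrist",*cv2.fitEllipse(gl)[0],.117,P);a=onz("wrist",326.5,302,.126,P)
print(g,a)
for u,v in((274,30),(272,285),(384,30),(376,285)): print(onz("wrist",u,v,.008,P))
```

```text
[[164 192 205 198 205 205 204 204 205 208 204 202 210 210 204 204 199 155]
 [165 195 198 199 204 203 202 201 190 179 198 207 207 202 203 200 204 195]
 [186 199 193 200 111 111 197  72  72  71  72 119 205 200 200 198 202 199]
 [108 151 109 108  60  65  68  74  99  98  86  70 144 199 195 200 200 198]
 [107 105 109  58  61  58  59  81 107 105 106 102  73 197 198 199 195 196]
 [104 107  88  64  79  58  57  58  58  71 105 105 105 190 198 194 194 195]
 [104 107  54  56  57  57  58  56  56  56  61  72  84 106 195 194 193 196]
 [106 107  55  54  55  55  55  56  56  56  56  56  67  80 106 185 189 189]
 [104 106 105  77  53  53  55  54  55  56  55  55  55  57 105 105 106 104]
 [110 104 104 105 104  53  53  53  55  53  55  55  54  54  55 100 105 100]
 [137 114 104 105 102 103  64  50  52  53 149  64  55  54  53  54 166  97]
 [138 130 104 102 102 105 104  75  56  51  54 143 130  55  54  54 105 102]
 [115 102 107 101 103 104 102 104 102 104  52  51  79 149  83  54  98 102]
 [ 92 108 109 108 103 103 103 102 103 104 100  91  51  52 128  74  99 102]
 [ 86 109 111 109 103  97 100 101 100  97 100 103  97  59  63 101  97 133]
 [ 86  85 113 102 101  98  99 102  99  90  97 104  95  98 101 135 144 144]
 [ 85  84  83  84  90 101 101 103  98  60  60 101  98 120 169 145 145 146]]
glass ((327.91229248046875, 50.02061462402344), 41.68329620361328) ((327.93701171875, 49.916664123535156), (76.41915130615234, 82.4749984741211), 91.55973052978516)
handle (316, 292, 24, 21)
[0.55953712 0.08572694 0.117     ] [ 0.59909661 -0.13049731  0.126     ]
[0.4917416 0.123855  0.008    ]
[ 0.5395658 -0.1773467  0.008    ]
[0.61326325 0.14727496 0.008     ]
[ 0.66674272 -0.15346514  0.008     ]
```

View pics/w1c.png

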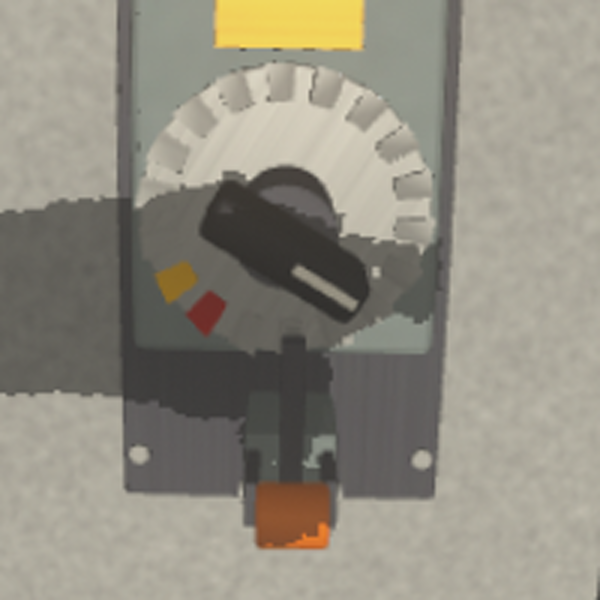

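Yellow and red lie on the -x side, both clicked past, and the pawl is down with the knob bar about 0.55 rad clockwise. I'll take one more look with the camera straight above the knob.

Run:
```python
from h import *
yaw=.18; hy=np.array([-np.sin(yaw),np.cos(yaw),0])
k=np.array([.5595,.0857,0])-.14*hy; print(k)
arm.movep(k-.073*hy-.005*hy+[0,0,.30],q(np.pi/2+yaw)); arm.pause(.2)
i,P=look("w2"); print(arm.read_time(),P)
c=i[60:360,170:470]; cv2.imwrite("pics/w2c.png",cv2.resize(c,(600,600),interpolation=2))
```

```text
[ 0.58456414 -0.05203812  0.        ]
3.3 (array([ 0.5990019 , -0.12718722,  0.30112612]), array([6.39797117e-01, 7.68543022e-01, 9.57076666e-04, 5.97093010e-04]))
```

View pics/w2c.png

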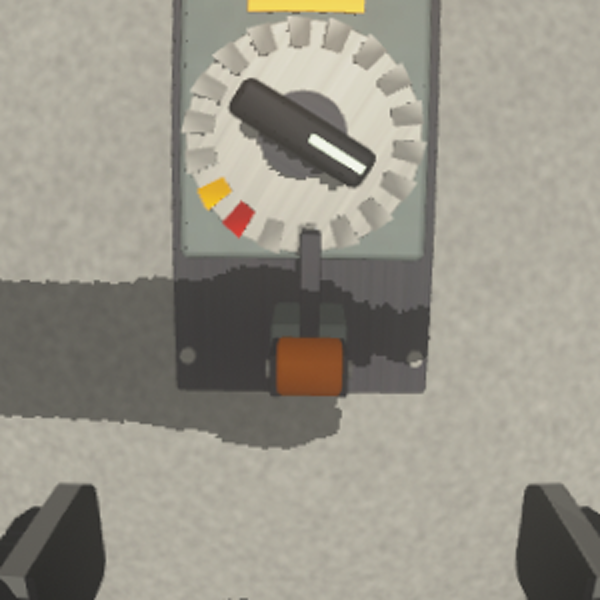

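Clear view. In crop pixels, which map to the full image as /2 + (170,60):
- **Wheel:** centre at about (303,135).
- **Knob bar:** from (240,95) to (365,170).
- **Pawl and handle:** nose at (310,235), handle at (310,367).
- **Teeth:** red at (239,218) and yellow at (214,192), both past the pawl.

Run:
```python
from h import *
i=cv2.imread("pics/w2.png"); f=np.load("pics/w2.npz"); P=(f["p"],f["o"]); h=cv2.cvtColor(i,cv2.COLOR_BGR2HSV)
def comp(m,box):
    z=np.zeros(m.shape,np.uint8); x0,y0,x1,y1=box; z[y0:y1,x0:x1]=m[y0:y1,x0:x1]
    return max(cv2.findContours(z,0,1)[0],key=cv2.contourArea)
V,S,H=h[...,2],h[...,1],h[...,0]
b=(265,80,375,165)
W=lambda u,v,z:onz("wrist",u,v,z,P)
wl=cv2.minAreaRect(comp((V>200)&(S<50),(322,125,358,150))); print("white",wl)
kn=comp(V<75,b); r=cv2.minAreaRect(kn); print("knob",r)
for p in cv2.boxPoints(r): print("  kc",W(*p,.133)[:2])
print("knob c",W(*r[0],.133)[:2]); bx=cv2.boxPoints(wl)
e=np.array([W(*p,.133)[:2] for p in bx]); s=np.argsort(bx[:,0]); d=e[s[2:]].mean(0)-e[s[:2]].mean(0); print("white ends",e[s[:2]].mean(0),e[s[2:]].mean(0),"ang",np.arctan2(d[1],d[0]))
ha=comp((H<16)&(S>140),(290,210,360,270)); print("handle",cv2.minAreaRect(ha)); hc=cv2.minAreaRect(ha)[0]; print(W(*hc,.134)[:2])
# foot plate edges by eye (crop): left 173..., right
L=[W(170+u/2,60+v/2,.008) for u,v in((173,0),(177,390))]; Rr=[W(170+u/2,60+v/2,.008) for u,v in((439,0),(426,390))]
for a,c in(L,Rr): print("edge",a[:2],c[:2],np.arctan2(a[0]-c[0],-(a[1]-c[1])) , "yaw",np.arctan2(-(a-c)[0],(a-c)[1]))
print("wheel",W(321.5,127,.06)[:2])
```

```text
white ((337.93292236328125, 136.60366821289062), (31.064096450805664, 4.741101264953613), 32.905242919921875)
knob ((316.9400329589844, 130.58001708984375), (75.80001068115234, 13.000000953674316), 36.869895935058594)
  kc [ 0.55745159 -0.04767764]
  kc [ 0.56116359 -0.04028312]
  kc [ 0.60422299 -0.06220339]
  kc [ 0.60059677 -0.06973153]
knob c [ 0.58081618 -0.055158  ]
white ends [ 0.58547994 -0.05273481] [ 0.60373017 -0.06028124] ang -0.39208817288714426
handle ((324.0, 243.0), (28.0, 32.0), 90.0)
[ 0.59857062 -0.12710537]
edge [0.50804135 0.00508432] [ 0.54086327 -0.19033342] -2.9751880512805906 yaw 0.1664046023092026
edge [0.63462459 0.02828238] [ 0.66860713 -0.16693196] -2.969241677957947 yaw 0.17235097563184623
wheel [ 0.58268274 -0.0514276 ]
```

```bash
cat >> h.py <<'E'
yaw=.17; hx=np.array([np.cos(yaw),np.sin(yaw),0]); hy=np.array([-np.sin(yaw),np.cos(yaw),0]); K=np.array([.5829,-.0518,0])
def Hp(x,y,z): return K+x*hx+y*hy+[0,0,z]
def hf(p): d=p-K; return np.round([d@hx,d@hy],4)
QP=q(np.pi/2+yaw)
def ft(): return np.round(np.r_[arm.read_ft_force(),arm.read_wrist_torque()],2)
def blob(m,box):
    z=np.zeros(m.shape,np.uint8); x0,y0,x1,y1=box; z[y0:y1,x0:x1]=m[y0:y1,x0:x1]
    cs=cv2.findContours(z,0,1)[0]; return max(cs,key=cv2.contourArea) if cs else None
E
python3 - <<'E'
from h import *
arm.move_gripper(0.0,40)
arm.movep(Hp(.0025,-.044,.225),QP)
arm.line_to(Hp(.0025,-.044,.187),.1); print(ft())
arm.line_to(Hp(.0025,-.085,.187),.08); print(ft())
arm.line_to(Hp(.0025,-.117,.187),.08); print(ft())
arm.line_to(Hp(.0025,-.085,.30),.25); arm.pause(.2)
i,P=look("w3"); h=cv2.cvtColor(i,cv2.COLOR_BGR2HSV)
c=blob((h[...,0]<16)&(h[...,1]>140),(270,180,380,420)); r=cv2.minAreaRect(c); print(r,hf(onz("wrist",*r[0],.114,P)),arm.read_time())
E
```

```text
[-0.   -0.68  0.5  -0.03 -0.04 -0.01]
[-0.75 -0.14 -0.01  0.01  0.    0.06]
[ 0.67 -0.03 -0.84  0.   -0.04  0.03]Traceback (most recent call last):
  File "<stdin>", line 9, in <module>
cv2.error: OpenCV(4.12.0) /io/opencv/modules/imgproc/src/convhull.cpp:143: error: (-215:Assertion failed) total >= 0 && (depth == CV_32F || depth == CV_32S) in function 'convexHull'
```

View pics/w3.png

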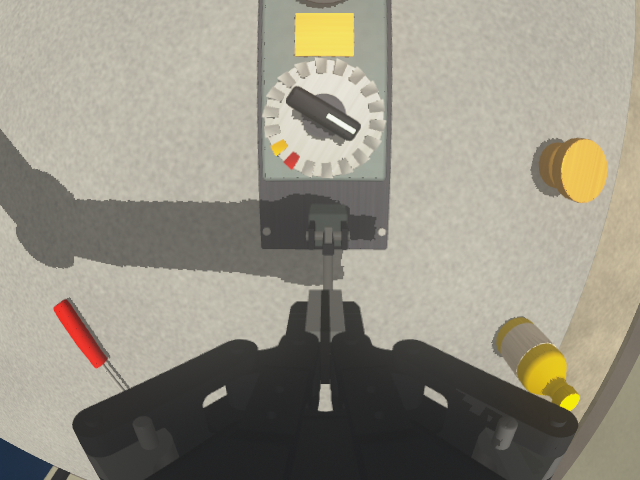

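The pawl is tipped out: the stalk points outward at (327,265) and the handle is hidden behind the fingers. Now I'll grip the knob.

Run:
```python
from h import *
for ps in(-.39,.2,.9,2.75,3.4,4.0):
    s=arm.ik(Hp(0,0,.176),q(ps)); print(ps,None if s is None else np.round(s,2))
psi=-.39 if arm.ik(Hp(0,0,.176),q(-.39)) is not None and arm.ik(Hp(0,0,.176),q(.9)) is not None else 2.75
arm.movep(Hp(0,0,.25),q(psi)); arm.move_gripper(.5,60)
arm.line_to(Hp(0,0,.176),.12); print(psi,ft(),arm.read_time())
arm.move_gripper(0.0,60); arm.pause(.2)
print(arm.read_opening(),arm.read_finger_force(),ft(),arm.read_time(),arm.read_joint_positions())
```

```text
-0.39 [ 0.01  0.66  0.07  1.76 -0.07  0.72 -1.85]
0.2 [ 0.1   0.67 -0.08  1.75  0.07  0.72 -1.39]
0.9 [ 0.21  0.68 -0.25  1.75  0.23  0.74 -0.83]
2.75 [ 0.45  0.76 -0.67  1.74  0.6   0.86  0.69]
3.4 [ 0.54  0.81 -0.84  1.74  0.74  0.94  1.22]
4.0 [ 0.61  0.87 -0.99  1.74  0.85  1.02  1.73]
-0.39 [-0.24  0.22 -0.55 -0.01  0.04  0.01] 10.05
0.1523431093692912 60.19442081451416 [ 0.11  0.87  6.82  0.1   0.19 -0.04] 10.6167 [ 0.01824559  0.66315508  0.05260691  1.75656023 -0.04945945  0.72116655
 -1.86402286]
```

```bash
cat >> h.py <<'E'
def turn(d):
    j=np.array(arm.read_joint_positions()); j[6]+=d; arm.move_j(list(j))
def psi_now():
    R=Ro.from_quat(arm.read_eef_rot()).as_matrix(); return np.arctan2(R[1,0],R[0,0])
def ratch(): return yaw-psi_now()
E
python3 - <<'E'
from h import *
for d in(.3,.4,.44):
    turn(d); print(ratch(),ft(),arm.read_time(),arm.read_tool_pos())
arm.pause(.2); print(ft(),arm.read_opening())
arm.move_gripper(.5); arm.line_to(Hp(0,0,.26),.25)
arm.movep(Hp(.0025,-.078,.30),QP); arm.pause(.2)
i,P=look("w4"); c=i[60:360,170:470]; cv2.imwrite("pics/w4c.png",cv2.resize(c,(600,600),interpolation=2)); print(arm.read_time())
E
```

```text
0.2623594983568982 [-0.26  1.03  2.06  0.19 -0.02  0.12] 11.0083 [ 0.58354057 -0.0514099   0.17711008]
-0.13440203561932193 [-0.98  1.63  1.81  0.27  0.08  0.04] 11.475 [ 0.58351436 -0.05107438  0.17712962]
-0.5711736362254786 [-1.06  1.43  1.79  0.36  0.12  0.03] 11.975 [ 0.58332972 -0.05077529  0.17710305]
[-0.77  2.74  1.5   0.45  0.15 -0.08] 0.15395390712153584
14.2167
```

View pics/w4c.png

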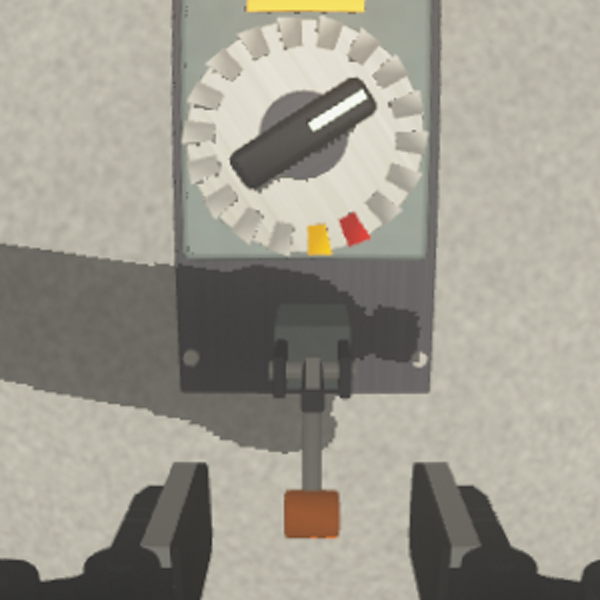

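Both teeth are short of the pawl now. Yellow's face is at crop (330,240) against the nose line at about 303, and red is at (355,228). The pawl is out with its handle at (312,514), so next I'll tip it back.

Run:
```python
from h import *
arm.move_gripper(0.0,60)
arm.movep(Hp(.0025,-.178,.23),QP)
arm.line_to(Hp(.0025,-.178,.166),.12); print(ft())
arm.line_to(Hp(.0025,-.127,.166),.08); print(ft(),arm.read_time())
arm.line_to(Hp(.0025,-.150,.166),.2); arm.line_to(Hp(.0025,-.13,.26),.25)
arm.move_gripper(.5)
arm.movep(Hp(0,-.078,.30),QP); arm.pause(.2)
i,P=look("w5"); h=cv2.cvtColor(i,cv2.COLOR_BGR2HSV)
c=blob((h[...,0]<16)&(h[...,1]>140),(290,200,360,400)); print(cv2.boundingRect(c)); r=cv2.boundingRect(c); print(hf(onz("wrist",r[0]+r[2]/2,r[1]+r[3]/2,.134,P)))
c=i[60:360,170:470]; cv2.imwrite("pics/w5c.png",cv2.resize(c,(600,600),interpolation=2)); print(arm.read_time())
```

```text
[ 0.29 -0.25  0.19  0.02  0.05  0.  ]
[ -0.99 -36.94  27.74  -7.78   0.12  -0.08] 16.725
(317, 303, 27, 23)
[ 0.0027 -0.1321]
18.625
```

View pics/w5c.png

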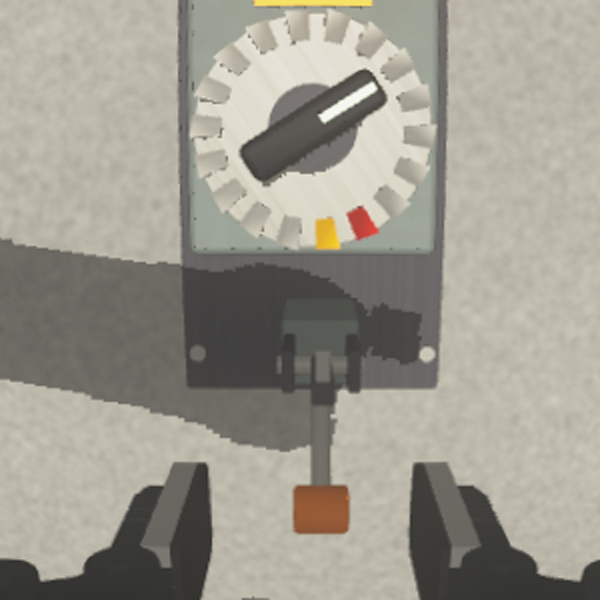

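The push didn't take. The handle is still out at crop (321,510) because friction on the rising handle locked it. I'll pinch the handle by its ends and carry it along its arc instead.

Run:
```python
from h import *
f=np.load("pics/w5.npz"); P=(f["p"],f["o"])
print("hinge",hf(onz("wrist",170+320/2,60+365/2,.072,P)),"handle",hf(onz("wrist",330.5,314.5,.104,P)))
f=np.load("pics/w2.npz"); P=(f["p"],f["o"]); print("handle dn",hf(onz("wrist",324.5,243.5,.126,P)))
f=np.load("pics/w4.npz"); P=(f["p"],f["o"]); print("hinge4",hf(onz("wrist",170+313/2,60+375/2,.072,P)),"handle",hf(onz("wrist",170+156,60+514/2,.104,P)))
```

```text
hinge [ 0.003  -0.0974] handle [ 0.0031 -0.1481]
handle dn [ 0.0031 -0.0797]
hinge4 [ 0.0036 -0.0993] handle [ 0.0032 -0.1481]
```

Run:
```python
from h import *
a0=np.deg2rad(65)
def at(t,dz=0): return Hp(.003,-.0975+.060*np.cos(a0+t),.072+.060*np.sin(a0+t)+.054+dz)
arm.move_gripper(.55)
arm.movep(at(1.45,.07),QP); arm.line_to(at(1.45),.12); print(ft())
arm.move_gripper(0.0,25); print(arm.read_opening(),arm.read_finger_force(),ft())
for t in(1.25,1.05,.85,.65,.45,.28,.15): 
    arm.line_to(at(t),.08); print(t,ft())
arm.move_gripper(.45); arm.line_to(at(.15,.08),.2)
arm.movep(Hp(0,-.078,.30),QP); arm.pause(.2)
i,P=look("w6"); h=cv2.cvtColor(i,cv2.COLOR_BGR2HSV)
c=blob((h[...,0]<16)&(h[...,1]>140),(290,200,360,400)); r=cv2.boundingRect(c); print(r,hf(onz("wrist",r[0]+r[2]/2,r[1]+r[3]/2,.126,P)))
c=i[60:360,170:470]; cv2.imwrite("pics/w6c.png",cv2.resize(c,(600,600),interpolation=2)); print(arm.read_time())
```

```text
[-0.05 -0.52  1.16  0.03 -0.01  0.06]
0.2500922599160979 28.140971660614014 [-1.64 -0.07  6.18  0.02  0.43 -0.08]
1.25 [-0.2  -2.91  1.45 -0.39 -0.01 -0.03]
1.05 [ 0.25 -2.79  1.77 -0.61  0.02 -0.06]
0.85 [ 0.6  -2.43  3.33 -0.72  0.03 -0.07]
0.65 [-0.73 -3.93  5.16 -0.71  0.09  0.03]
0.45 [-0.55 -2.11  6.95 -0.69  0.11 -0.02]
0.28 [-1.33 -1.02  7.48 -0.55  0.17 -0.  ]
0.15 [-1.12 -1.06  6.76 -0.53  0.16 -0.09]
(316, 226, 33, 28) [ 0.0035 -0.0769]
23.8083
```

View pics/w6c.png

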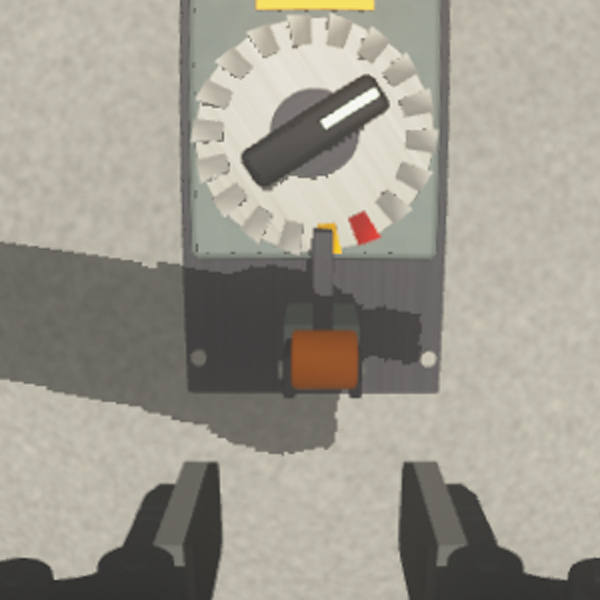

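The pawl is down again with its nose at crop (322,260), on the yellow tooth's ramp. Yellow's trailing face at (340,240) and red at (363,228) are both still short of it. Next: grip the knob, advance past yellow, and ease back using torque feedback.

```bash
cat >> h.py <<'E'
def tz(n=4):
    v=[]
    for _ in range(n): arm.pause(.02); v.append(arm.read_wrist_torque()[2])
    return np.mean(v)
class J:
    def __init__(s): s.j=np.array(arm.read_joint_positions())
    def add(s,d): s.j[6]+=d; arm.move_j(list(s.j))
def ease(free,lo=.28,step=.004,maxback=.3):
    """free: rad to run back quickly (baseline), then small steps until bearing"""
    c=J(); b=[]
    for _ in range(5): c.add(free/5); b.append(tz())
    base=np.mean(b[1:]); print("base",np.round(b,3),"ratch",round(ratch(),3)); log=[]; back=0
    while back<maxback:
        d=base-tz(); log.append((round(ratch(),3),round(d,3)))
        if d>lo:
            break
        s=step if d<.12 else step/2
        c.add(s); back+=s
    print(log)
    for _ in range(6): arm.pause(.1); print(round(base-tz(2),3),end=" ")
    print("t",arm.read_time()); return c,base
E
python3 - <<'E'
from h import *
psi=yaw+.571
arm.movep(Hp(.0003,.0006,.25),q(psi)); arm.line_to(Hp(.0003,.0006,.176),.12)
arm.move_gripper(0.0,60); arm.pause(.1); print(ratch(),ft(),arm.read_opening(),arm.read_time())
c=J()
for _ in range(4): c.add(-.0925); print(round(ratch(),3),ft())
ease(.06)
E
```

```text
-0.5714001985585422 [-1.67  0.93  6.18  0.21  0.36  0.05] 0.15156078846611895 25.9417
-0.481 [ 0.31 -0.39  0.66  0.03  0.03 -0.05]
-0.389 [-0.6  -0.15  0.1  -0.02  0.05 -0.06]
-0.298 [ 0.03  0.02  0.49 -0.08 -0.03 -0.09]
-0.205 [-0.73 -0.56  0.15 -0.11 -0.03 -0.11]
base [0.11  0.063 0.055 0.055 0.033] ratch -0.265
[(np.float64(-0.265), np.float64(-0.02)), (np.float64(-0.269), np.float64(0.041)), (np.float64(-0.273), np.float64(0.049)), (np.float64(-0.277), np.float64(0.068)), (np.float64(-0.281), np.float64(0.08)), (np.float64(-0.285), np.float64(0.088)), (np.float64(-0.289), np.float64(0.029)), (np.float64(-0.293), np.float64(0.029)), (np.float64(-0.297), np.float64(0.053)), (np.float64(-0.301), np.float64(0.076)), (np.float64(-0.305), np.float64(0.029)), (np.float64(-0.309), np.float64(0.061)), (np.float64(-0.313), np.float64(0.052)), (np.float64(-0.317), np.float64(0.048)), (np.float64(-0.321), np.float64(0.079)), (np.float64(-0.325), np.float64(0.037)), (np.float64(-0.329), np.float64(0.035)), (np.float64(-0.333), np.float64(0.055)), (np.float64(-0.337), np.float64(0.06)), (np.float64(-0.341), np.float64(0.069)), (np.float64(-0.345), np.float64(0.072)), (np.float64(-0.349), np.float64(0.058)), (np.float64(-0.353), np.float64(0.064)), (np.float64(-0.357), np.float64(0.065)), (np.float64(-0.361), np.float64(0.048)), (np.float64(-0.365), np.float64(0.056)), (np.float64(-0.369), np.float64(0.127)), (np.float64(-0.371), np.float64(0.187)), (np.float64(-0.373), np.float64(0.226)), (np.float64(-0.375), np.float64(0.279)), (np.float64(-0.377), np.float64(0.357))]
0.376 0.352 0.384 0.374 0.35 0.377 t 38.8917
```

Yellow is caught at -0.37, bearing with about 0.31 Nm (7 N) and held there. Now red.

Run:
```python
from h import *
arm.pause(.2); print(tz(3)); c=J()
for d in(-.12,-.12,-.12,-.11): c.add(d); print(round(ratch(),3),round(arm.read_wrist_torque()[2],2))
b=[]
for _ in range(5): c.add(.016); b.append(tz(3))
print(np.round(b,3)); base=np.mean(b[2:]); log=[]
while ratch()>-.09:
    d=base-tz(3); log.append((float(round(ratch(),3)),float(round(d,3))))
    if d>.28: break
    c.add(.004 if d<.1 else .002)
print(base,log)
for _ in range(7): arm.pause(.1); print(round(base-tz(2),3),end=" ")
print(arm.read_time())
```

```text
-0.35675106967273124
-0.261 -0.06
-0.142 -0.07
-0.022 -0.2
0.088 -0.08
[0.082 0.075 0.063 0.1   0.057]
0.0735025200934089 [(0.013, 0.019), (0.009, 0.091), (0.005, 0.102), (0.003, 0.112), (0.001, 0.13), (-0.001, 0.131), (-0.003, 0.136), (-0.005, 0.106), (-0.007, 0.113), (-0.009, 0.127), (-0.011, 0.111), (-0.013, 0.122), (-0.015, 0.138), (-0.017, 0.103), (-0.019, 0.109), (-0.021, 0.176), (-0.023, 0.249), (-0.025, 0.301)]
0.318 0.289 0.298 0.273 0.345 0.309 0.341 47.725
```

Run:
```python
from h import *
c=J(); base=.0735
for _ in range(6):
    d=base-tz(4); print(round(d,3),end=" ")
    if d>.40: break
    c.add(.0015)
print()
for _ in range(8): arm.pause(.1); print(round(base-tz(2),3),end=" ")
for _ in range(2): c.add(-.0025); print("rel",base-tz(3),ratch())
arm.move_gripper(.5); print(ft())
arm.line_to(arm.read_tool_pos()+np.array([0,0,.09]),.15)
arm.movep(Hp(0,-.078,.30),QP); arm.pause(.2)
i,P=look("w7"); c=i[60:360,170:470]; cv2.imwrite("pics/w7c.png",cv2.resize(c,(600,600),interpolation=2)); print(arm.read_time())
```

```text
0.324 0.322 0.379 0.398 0.471 
0.515 0.475 0.503 0.438 0.461 0.491 0.462 0.486 rel 0.3338119689714731 -0.02900930829935036
rel 0.32234624243326143 -0.026588710450263092
[-0.52  0.19 -0.25 -0.    0.03 -0.06]
53.4083
```

View pics/w7c.png

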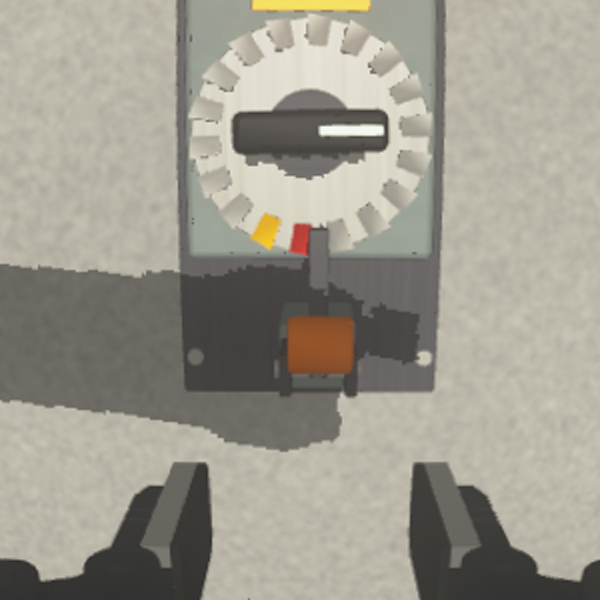

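The red tooth at (301,238) lies directly against the nose's -x side at about (309,240), and yellow at (266,231) is one click past. The pawl is fully down and the arm is touching nothing, so I'm handing it in.

```bash
python3 -c "
from h import *
print(ticket.finish_job(),arm.read_time())"
```

```text
the job is handed in; nothing more can be done
the job is handed in; nothing more can be done
```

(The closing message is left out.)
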